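# Nudge the tube carrier onto the loading deck's locating pins

### The arm

A 6-joint arm with a two-finger parallel gripper is mounted at the origin on the work surface. World frame = base frame: x ahead of the robot, y to its left, z up, the work surface at z = 0. Lengths are in m, angles in rad, forces in N, time in s.
With the tool pointing down it reaches from about 0.275 to 0.85 m from the base axis. Payload 19 kg.
Tool frame: the origin (TCP) lies at the very end of the fingers, on their centre line; the grasp point (between the pads) lies 19 mm behind it; z points along the fingers, y is the line along which they close (so a half turn about z gives the same grasp; the last joint's range is limited). The gripper opens to 85 mm and grips with 20 to 120 N. Pads are 22 mm wide; open, the fingers measure 114 mm over their backs; the gripper's body (76 mm by 85 mm) begins 54 mm behind the grasp point. The pads swing forward as they close: fully open they stand 13 mm farther back than shut.
Start: joints at [-1.457, 0.15, 1.437, -0, 1.554, -0.134], TCP at [0.141, -0.557, 0.231] pointing down, gripper open.
Joint ranges: [-2.8, 2.8], [-0.68, 2.1], [0.12, 2.68], [-1.39, 4.53], [0.16, 2.79], [-2.81, 2.81]. Speed limits (rad/s): [1.89, 1.89, 2.22, 3.01, 3.01, 3.01].

### API

Orientations are given as [roll, pitch, yaw] about the fixed x, y, z axes, in that order (R = Rz(yaw) Ry(pitch) Rx(roll)).
In Python, from bench import arm gives the robot as it stands.
- The arm moves only by the shell command python3 -m handwheel 'ROWS' [OPENING]. ROWS is JSON, a list of rows, each an object of numbers: "dx", "dy", "dz": the shift along the world's x, y, z in cm; "ax", "ay", "az": the turn, a rotation vector about the world's x, y, z in rad. A call has exactly 10 rows; each row shifts and turns the commanded pose from where the row before left it; what a row does not reach is not made up. A row lasts 1/8 s, in which the tool goes at most 62.5 mm and 10.7 degrees, less where a joint would pass 70% of its speed; a pose out of reach is approached as far as the arm can. A call with a gripper value outside its range is refused whole. OPENING is the finger opening in cm, from 0 to 8.54, set as the call begins (- or left out, the last holds). The fingers move at their own pace and stop on an object; the grip force is fixed at half the most. Time passes only in rows, so rows that do not move let the fingers close, or fill a call up. It gives the time, the measured TCP pose, the force, the opening and the grip force at its end, in the units of the state.
- arm.sense(): the state, without advancing time (a new reading comes with each control period).
- arm.capture(name): name is "scene" or "side" or "wrist"; returns (picture, depth): 420x560x3 uint8, red, green, blue; 420x560 float32, m along the optical axis (not along the pixel's ray), 0 where there is no reading.
- arm.get_calibration(name): a dict with "fx", "fy", "cx", "cy" (pixels), "position" and "rotation" of the camera in the world; the wrist camera has in their place "T_tool_cam" (4x4, takes a point from camera to tool coordinates, whose origin is the TCP and whose axes are the flange's). Camera axes: x right, y down, z forward; pixel columns grow to the right and rows downward; lengths in m; the calibration is good to about 2 mm. The wrist camera is an equidistant fisheye: a pixel r from the principal point sees the ray r / f radians off the axis. A picture is of the moment at which its call begins: read the wrist's pose just before it. get_calibration takes no time and is no camera call.
- arm.hand_in(): hands the job in; it is judged then, once.
The state is a dict: "t": time; "qpos": joint angles; "qd": joint speeds; "tau": joint torques, N m; "tool_pos": TCP position; "tool_rot": TCP orientation; "force": force on the tool from outside, world axes, zero at the start; "moment": the same for the moment, N m; "finger_gap": opening from 0.0 (shut) to 1.0 (fully open); "finger_force": force on a finger pad.
Only numpy, scipy, OpenCV 4.12 (cv2) and the standard library are available. Lean on these libraries where they do the work, as an engineer would, in place of code of your own. Each camera call takes 0.05 s, during which the arm holds its last target. There are 200 camera calls.

### The job

The metal tube carrier lies askew on the grey loading deck, propped up on the two short locating pins. Without picking it up, push it, using the deck's fence as a guide, towards the white control box until both of its holes drop over the pins and it lies flat on the deck. Leave everything else where it stands and finish with the gripper clear.

Things in the scene. Friction and masses are not known exactly. Their poses are not given: they have to be found in the camera images.
- deck: the loading deck, fixed: a grey slab 220 (x) x 320 (y) mm, top 12 mm above the table; origin at the centre of its underside. Its y axis points along the slab to the white control box on its end (200 x 70 mm, 45 mm tall, y from 162 to 232 mm); its x axis points away from the robot, to the fence. It is turned a little on the table
- fence (a point): middle of the top edge of the fence's inner face: a straight metal bar along the deck's y, 310 mm long, its inner face at deck x = 85 mm, 20 mm taller than the slab
- pin_a (a point): tip of the locating pin nearer the robot, at (0.5, 50) mm in deck x, y. Steel, 10 mm diameter, 7 mm tall, the top 3 mm tapering to 6 mm diameter
- pin_b (a point): tip of the other pin, alike, at (48.5, 50) mm in deck x, y, nearer the fence
- carrier: the tube carrier, loose, 0.3 to 0.5 kg: an aluminium plate 120 (x) x 150 (y) x 10 mm, origin at the centre of its underside; a grey well block 75 (x) x 70 (y) mm stands on it centred at (0, -35), up to 30 mm above its underside. At first it is 10 to 20 mm off the fence, 20 to 45 mm short of the seat along y, turned up to 6 degrees; its -y edge is on the slab, its +y half propped on the pin tops
- hole_a (a point): mouth, on the plate's top, of the carrier's hole for pin_a: a through hole of 12 mm diameter at (-24, 20) mm in carrier x, y. Pushed slowly, the carrier slides over the pin tops and its +y end drops when the holes meet the pins
- hole_b (a point): mouth of the hole for pin_b, alike, at (24, 20) mm in carrier x, y
- seat (a point): where the carrier's origin lies when it is seated: on the slab's top at x = 24.5, y = 30 mm in the deck's axes; axes as the deck's. The carrier then stands 0.5 mm off the fence, its axes along the deck's
- tube_rack: orange tube rack with white-capped tubes, 78 x 122 mm, 101 mm tall, loose bystander; origin centre of underside
- reagent: amber bottle with white cap, 64 mm wide, 130 mm tall, loose bystander; origin centre of underside
- vial: small glass vial with white cap, 26 mm wide, 42 mm tall, standing on the near corner of the deck at its control-box end, loose bystander; origin centre of underside
- pot: small white pot with grey cap, 32 mm wide, 34 mm tall, standing on the other near corner of the deck, loose bystander; origin centre of underside
- tip_box: blue box of pipette tips, 80 x 120 mm, 58 mm tall, loose bystander; origin centre of underside
- spare_block: bare metal well block without pin holes, 75 x 110 x 30 mm, lying on the table, loose bystander; origin centre of underside
- marker: black marker pen, 130 mm long, 14 mm wide, 12 mm high, lying on the table, loose bystander; origin centre of underside
There are look-alikes about, which are no part of the job. What is shaped like the carrier but brown or green is not meant.

How it is judged:
By the outcome, as a careful person would: the job done as asked, in the order asked, and still so for the second after the job is handed in, with the robot touching nothing.
It also fails if it takes over 45 s, if anything falls off the work surface, if the arm or the gripper's body presses on something with over 40 N, if the wrist force passes 120 N, or if a joint passes its speed limit or range.

## Working session

There is one attempt and no reset: what is moved stays moved. The work goes in short steps, Python scripts to look and compute and a shell command to move; the robot and the scene stay as the last step left them, time stands still between calls to the robot, and variables do not carry over. Pictures are saved under pics/ and viewed, at most 10 in all, crops included, and the job is handed in when it is done.

```bash
mkdir -p pics
python3 - <<'E'
from bench import arm
import cv2,numpy as np
for n in("scene","side"):
    p,d=arm.capture(n); cv2.imwrite(f"pics/{n}0.png",cv2.cvtColor(p,cv2.COLOR_RGB2BGR)); np.savez(f"{n}0.npz",p=p,d=d)
    print(n,arm.get_calibration(n))
print(arm.sense())
E
```

```text
scene {'fx': 403.33151527606316, 'fy': 403.33151527606316, 'cx': 284.0816576697487, 'cy': 201.1976363339474, 'position': array([0.98652447, 0.83028177, 0.68432467]), 'rotation': array([-2.17479534, -0.00630811,  2.58341254])}
side {'fx': 546.8197139892625, 'fy': 546.8197139892625, 'cx': 277.4783286920512, 'cy': 215.23885358730314, 'position': array([-0.03290711, -1.20581726,  0.81487518]), 'rotation': array([-2.08618127,  0.01049478, -0.39479388])}
{'t': 0.1, 'qpos': array([-1.45700251e+00,  1.50925729e-01,  1.43791089e+00,  3.63410515e-05,
        1.55381620e+00, -1.34010954e-01]), 'qd': array([ 1.07331763e-04, -1.26974518e-03, -1.04990454e-03, -4.13711457e-05,
        2.94065921e-04, -4.61703389e-05]), 'tau': array([ 2.33234969e-03, -7.14383912e+01, -5.71795285e+01, -2.75097718e-04,
        6.93333001e-03, -5.17440878e-05]), 'tool_pos': array([ 0.14099627, -0.5572307 ,  0.2307696 ]), 'tool_rot': array([-3.14054686e+00, -1.77657116e-04,  2.47804046e-01]), 'force': array([ 0.00848458,  0.582458  , -0.6882353 ]), 'moment': array([-0.01860212,  0.01272084, -0.03225337]), 'finger_force': 0.0, 'finger_gap': 1.000752409932106}
```

View pics/scene0.png

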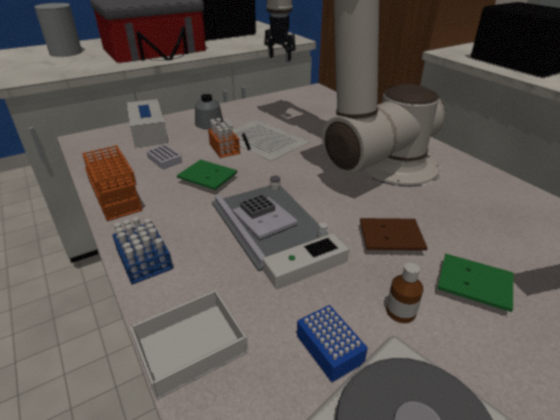

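View pics/side0.png

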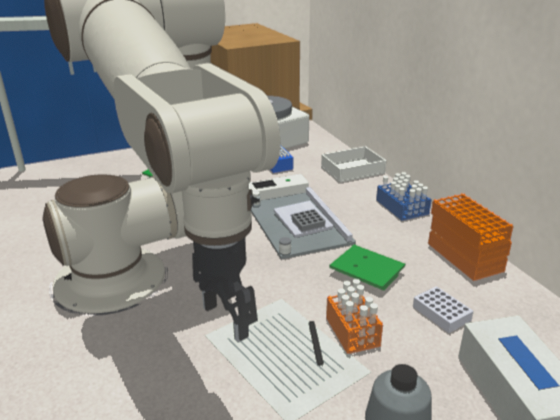

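The scene shows the deck at about (270,220) with the silver carrier and its dark well block at (262,212). The control box is at (307,258), the pot at (276,184) and the vial at (322,230). The look-alikes are a brown plate (393,235) and green plates (208,175) and (476,281). Only the metal one on the grey deck fits, so I'll confirm it in a crop and build a top-down map.

```bash
cat > h.py <<'E'
import numpy as np,cv2
from bench import arm
from scipy.spatial.transform import Rotation as Rn
def cloud(n,d):
    c=arm.get_calibration(n); v,u=np.mgrid[0:420,0:560]
    P=np.stack([(u-c['cx'])/c['fx']*d,(v-c['cy'])/c['fy']*d,d],-1)
    r=np.array(c['rotation']); R=Rn.from_euler('xyz',r).as_matrix() if r.shape==(3,) else r
    return P@R.T+c['position']
E
python3 - <<'E'
from h import *
z=np.load("scene0.npz"); P=cloud("scene",z['d'])
for uv in [(262,213),(276,184),(322,230),(307,258),(240,240),(281,225),(208,175),(100,240)]:
    print(uv,P[uv[1],uv[0]].round(4))
c=z['p'][165:295,195:365]; cv2.imwrite("pics/crop.png",cv2.cvtColor(cv2.resize(c,None,fx=4.5,fy=4.5,interpolation=cv2.INTER_CUBIC),cv2.COLOR_RGB2BGR))
E
```

```text
(262, 213) [0.5645 0.0485 0.0331]
(276, 184) [ 0.4529 -0.0629  0.03  ]
(322, 230) [0.4757 0.2021 0.0415]
(307, 258) [0.5685 0.2691 0.0429]
(240, 240) [0.6564 0.0952 0.0113]
(281, 225) [0.5466 0.1183 0.0308]
(208, 175) [ 0.607  -0.2229  0.0281]
(100, 240) [ 0.9619 -0.1104 -0.0016]
```

View pics/crop.png

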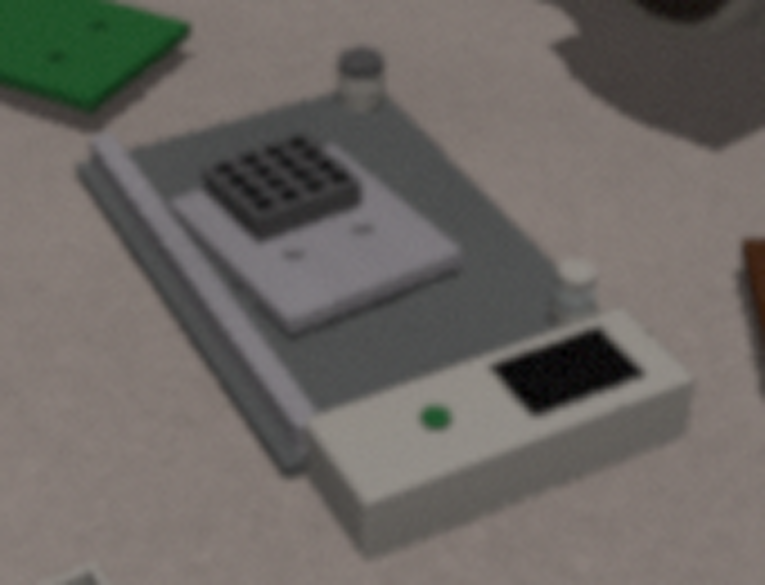

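The crop confirms it: silver plate with a dark well block, two holes visible at crop (292,254) and (362,230), and the fence to its left. Next I'll move over it for a wrist view.

```bash
python3 -m handwheel '[{"dx":3,"dy":5,"dz":1,"az":0.13},{"dx":3,"dy":5,"dz":1,"az":0.13},{"dx":3,"dy":5,"dz":1,"az":0.13},{"dx":3,"dy":5,"dz":1,"az":0.13},{"dx":3,"dy":5,"dz":1,"az":0.13},{"dx":3,"dy":5,"az":0.13},{"dx":3,"dy":5,"az":0.13},{"dx":3,"dy":5,"az":0.13},{"dx":3,"dy":5,"az":0.13},{"dx":3,"dy":5,"az":0.13}]' 0
python3 - <<'E'
from h import *
print(np.round(arm.get_calibration("wrist")["T_tool_cam"],3))
E
```

```text
[[-0.    -0.963 -0.27   0.069]
 [ 1.    -0.     0.001 -0.   ]
 [-0.001 -0.27   0.963 -0.143]
 [ 0.     0.     0.     1.   ]]$[0]: bad value
```

```bash
python3 -m handwheel '[{"dx":3.0,"dy":5.0,"dz":1.0,"ax":0,"ay":0,"az":0.13},{"dx":3.0,"dy":5.0,"dz":1.0,"ax":0,"ay":0,"az":0.13},{"dx":3.0,"dy":5.0,"dz":1.0,"ax":0,"ay":0,"az":0.13},{"dx":3.0,"dy":5.0,"dz":1.0,"ax":0,"ay":0,"az":0.13},{"dx":3.0,"dy":5.0,"dz":1.0,"ax":0,"ay":0,"az":0.13},{"dx":3.0,"dy":5.0,"dz":0,"ax":0,"ay":0,"az":0.13},{"dx":3.0,"dy":5.0,"dz":0,"ax":0,"ay":0,"az":0.13},{"dx":3.0,"dy":5.0,"dz":0,"ax":0,"ay":0,"az":0.13},{"dx":3.0,"dy":5.0,"dz":0,"ax":0,"ay":0,"az":0.13},{"dx":3.0,"dy":5.0,"dz":0,"ax":0,"ay":0,"az":0.13}]' 0
```

```text
t: 1.35
tool_pos: [0.4415, -0.0555, 0.2813]
tool_rot: [3.142, 0.0, 1.552]
force: [1.0, -1.2, 0.4]
finger_gap: 0.002
finger_force: 0.0
```

```bash
cat >> h.py <<'E'
def wrist(name):
    s=arm.sense(); p,d=arm.capture("wrist")
    T=np.eye(4); T[:3,:3]=Rn.from_euler('xyz',s['tool_rot']).as_matrix(); T[:3,3]=s['tool_pos']
    c=arm.get_calibration("wrist"); np.savez(name+".npz",p=p,d=d,T=T@c['T_tool_cam'])
    cv2.imwrite(f"pics/{name}.png",cv2.cvtColor(p,cv2.COLOR_RGB2BGR)); return wcloud(d,T@c['T_tool_cam']),p
def wcloud(d,T):
    c=arm.get_calibration("wrist"); v,u=np.mgrid[0:420,0:560].astype(float)
    x=(u-c['cx'])/c['fx'];y=(v-c['cy'])/c['fy'];r=np.hypot(x,y)+1e-9
    k=np.tan(r)/r; P=np.stack([x*k*d,y*k*d,d],-1)
    return P@T[:3,:3].T+T[:3,3]
E
python3 - <<'E'
from h import *
P,p=wrist("w0")
# orthographic top-down 1px/mm : columns = world y (0.25..-0.25 right->), rows = x far at top
x,y,z=[P[...,i].ravel() for i in range(3)]; ok=(z>-.02)&(z<.12)
r=((.80-x)*1000).astype(int);c=((.35-y)*1000).astype(int); ok&=(r>=0)&(r<500)&(c>=0)&(c<550)
im=np.zeros((500,550,3),np.uint8); h=np.zeros((500,550),np.float32)
o=np.argsort(z[ok]); im[r[ok][o],c[ok][o]]=p.reshape(-1,3)[ok][o]; h[r[ok][o],c[ok][o]]=z[ok][o]
im=cv2.dilate(im,np.ones((3,3))); np.savez("top0.npz",h=h)
cv2.imwrite("pics/top0.png",im[...,::-1])
E
```

```text
(no output)
```

View pics/w0.png

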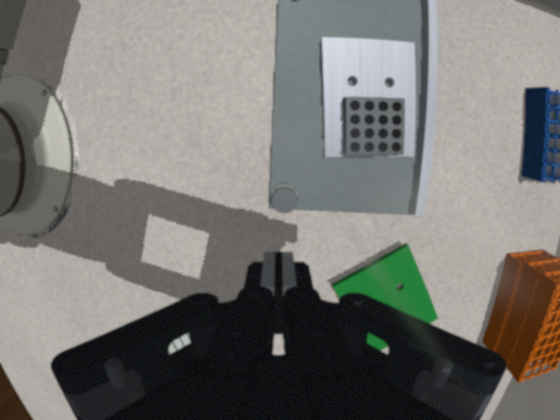

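View pics/top0.png

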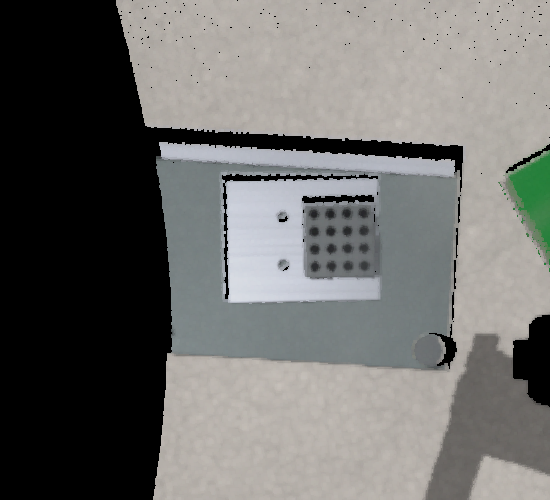

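The wrist view shows the carrier at about (369,97), the fence to its right and the pot at (284,197). In the top-down map the plate spans columns 226–380 and rows 180–302. I'll fit the frames from that.

```bash
cat >> h.py <<'E'
def fit(P,p,deck=None):
    x,y,z=P[...,0],P[...,1],P[...,2]; hsv=cv2.cvtColor(p,cv2.COLOR_RGB2HSV)
    if deck is None:
        sl=(z>.007)&(z<.016)&(x>.42)&(x<.66)&(y>-.13)&(y<.2)&(p.max(-1)<175)
        fe=(z>.026)&(z<.038)&(x>.60)&(x<.69)&(y>-.11)&(y<.19)
        ys=np.arange(-.10,.17,.005); e=[]
        for a in ys:
            m=fe&(abs(y-a)<.0025)
            if m.sum()>5:
                xs=x[m]; xs=xs[xs>np.median(xs)-.02]; e.append((a,np.percentile(xs,2)))
        e=np.array(e); k=np.polyfit(e[:,0],e[:,1],1); r=e[:,1]-np.polyval(k,e[:,0]); k=np.polyfit(*e[abs(r)<.003].T,1)
        yaw=-np.arctan(k[0]); c,s=np.cos(yaw),np.sin(yaw)
        X=np.array([c,s]);Y=np.array([-s,c])
        fx=np.array([k[1],0])@X
        q=np.stack([x[sl],y[sl]],-1)@np.stack([X,Y],1)
        e2=[np.percentile(q[abs(q[:,0]-a)<.003,1],.5) for a in np.arange(fx-.13,fx-.02,.01)]
        y0=np.median(e2)
        deck=(X*(fx-.085)+Y*(y0+.16),yaw)
        print("deck",deck,"fence z",np.median(z[fe]).round(4),"slab z",np.median(z[sl]).round(4),"edge spread",np.ptp(e2), "near edge x",(np.percentile(q[:,0],.5)-fx+.085))
    o,yaw=deck;c,s=np.cos(yaw),np.sin(yaw);M=np.array([[c,-s],[s,c]])
    q=(np.stack([x,y],-1)-o)@M
    pl=(z>.017)&(z<.05)&(q[...,0]>-.09)&(q[...,0]<.0845)&(q[...,1]>-.14)&(q[...,1]<.13)&(p.min(-1)>150)
    bl=(z>.034)&(z<.06)&(q[...,0]>-.09)&(q[...,0]<.08)&(q[...,1]>-.12)&(q[...,1]<.1)
    m=cv2.morphologyEx(((pl|bl)*255).astype(np.uint8),cv2.MORPH_OPEN,np.ones((3,3)))
    n,l,st,_=cv2.connectedComponentsWithStats(m); j=1+st[1:,4].argmax(); pts=q[l==j]
    rc=cv2.minAreaRect((pts*1000).astype(np.float32)); 
    zz=z[(l==j)&pl]; A=np.c_[q[(l==j)&pl],np.ones(len(zz))]; g=np.linalg.lstsq(A,zz,rcond=None)[0]
    print("rect mm",np.round(rc[0],1),np.round(rc[1],1),round(rc[2],2),"tilt y deg",np.degrees(g[1]).round(2),"x",np.degrees(g[0]).round(2))
    print("corners",cv2.boxPoints(rc).round(1).tolist(),"block mean mm",(np.mean(q[(l==j)&bl],0)*1000).round(1),"block z",np.median(z[(l==j)&bl]).round(4))
    return deck
E
python3 - <<'E'
from h import *
w=np.load("w0.npz"); fit(wcloud(w['d'],w['T']),w['p'])
E
```

```text
deck (array([0.54737698, 0.05647067]), np.float64(-0.05587248473430175)) fence z 0.0317 slab z 0.0122 edge spread 0.0015033346075930265 near edge x -0.10788942773241995
rect mm [12.8 -8.7] [121. 150.] 4.52 tilt y deg 3.02 x -0.11
corners [[-53.400001525878906, 61.20000076293945], [-41.599998474121094, -88.30000305175781], [79.0999984741211, -78.69999694824219], [67.19999694824219, 70.80000305175781]] block mean mm [ 12.9 -44.6] block z 0.0445
```

```bash
python3 -m handwheel '[{"dx":0.7,"dy":4.2,"dz":-2.2,"ax":0,"ay":0,"az":-0.037},{"dx":0.7,"dy":4.2,"dz":-2.2,"ax":0,"ay":0,"az":0},{"dx":0.8,"dy":4.3,"dz":-2.2,"ax":0,"ay":0,"az":0},{"dx":0,"dy":0,"dz":-4.5,"ax":0,"ay":0,"az":0},{"dx":0,"dy":0,"dz":-4.5,"ax":0,"ay":0,"az":0},{"dx":0,"dy":0,"dz":-4.5,"ax":0,"ay":0,"az":0},{"dx":0,"dy":0,"dz":-3.5,"ax":0,"ay":0,"az":0},{"dx":0,"dy":0,"dz":-2.0,"ax":0,"ay":0,"az":0},{"dx":0,"dy":0,"dz":-0.5,"ax":0,"ay":0,"az":0},{"dx":0,"dy":0,"dz":-0.4,"ax":0,"ay":0,"az":0}]' 0
```

```text
t: 2.65
tool_pos: [0.4633, 0.0696, 0.0166]
tool_rot: [3.141, -0.0, 1.511]
force: [-0.6, 0.0, 0.7]
finger_gap: 0.001
finger_force: 0.0
```

```bash
python3 -m handwheel '[{"dx":0.8,"dy":-0.04,"dz":0,"ax":0,"ay":0,"az":0},{"dx":0.8,"dy":-0.04,"dz":0,"ax":0,"ay":0,"az":0},{"dx":0.15,"dy":-0.01,"dz":0,"ax":0,"ay":0,"az":0},{"dx":0.15,"dy":-0.01,"dz":0,"ax":0,"ay":0,"az":0},{"dx":0.15,"dy":-0.01,"dz":0,"ax":0,"ay":0,"az":0},{"dx":0.15,"dy":-0.01,"dz":0,"ax":0,"ay":0,"az":0},{"dx":0.15,"dy":-0.01,"dz":0,"ax":0,"ay":0,"az":0},{"dx":0.15,"dy":-0.01,"dz":0,"ax":0,"ay":0,"az":0},{"dx":0.15,"dy":-0.01,"dz":0,"ax":0,"ay":0,"az":0},{"dx":0.15,"dy":-0.01,"dz":0,"ax":0,"ay":0,"az":0}]'
python3 - <<'E'
from h import *
P,p=wrist("w1"); fit(P,p,(np.array([0.54737698, 0.05647067]),-0.0558725))
E
```

```text
t: 3.9
tool_pos: [0.491, 0.068, 0.0162]
tool_rot: [-3.141, -0.0, 1.511]
force: [-1.3, 0.6, 0.1]
finger_gap: -0.001
finger_force: 0.8
rect mm [17.8  5.7] [121.3 117.5] 2.23 tilt y deg 3.01 x -0.05
corners [[-45.099998474121094, 62.0], [-40.5, -55.400001525878906], [80.69999694824219, -50.70000076293945], [76.0999984741211, 66.69999694824219]] block mean mm [ 38.1 -13.5] block z 0.0444
```

```bash
python3 -m handwheel '[{"dx":0.1,"dy":-0.006,"dz":0,"ax":0,"ay":0,"az":0},{"dx":0.1,"dy":-0.006,"dz":0,"ax":0,"ay":0,"az":0},{"dx":0.1,"dy":-0.006,"dz":0,"ax":0,"ay":0,"az":0},{"dx":0.1,"dy":-0.006,"dz":0,"ax":0,"ay":0,"az":0},{"dx":0.1,"dy":-0.006,"dz":0,"ax":0,"ay":0,"az":0},{"dx":0.1,"dy":-0.006,"dz":0,"ax":0,"ay":0,"az":0},{"dx":0.1,"dy":-0.006,"dz":0,"ax":0,"ay":0,"az":0},{"dx":0,"dy":0,"dz":0,"ax":0,"ay":0,"az":0},{"dx":0,"dy":0,"dz":0,"ax":0,"ay":0,"az":0},{"dx":0,"dy":0,"dz":0,"ax":0,"ay":0,"az":0}]'
python3 - <<'E'
from h import *
P,p=wrist("w2"); fit(P,p,(np.array([0.54737698, 0.05647067]),-0.0558725))
E
```

```text
t: 5.2
tool_pos: [0.4981, 0.0675, 0.0163]
tool_rot: [3.141, 0.0, 1.511]
force: [-0.1, 0.9, -0.4]
finger_gap: 0.002
finger_force: 0.3
rect mm [24.2  6.4] [120.6 111.7] 0.17 tilt y deg 2.93 x 0.05
corners [[-36.29999923706055, 62.099998474121094], [-36.0, -49.599998474121094], [84.69999694824219, -49.29999923706055], [84.4000015258789, 62.400001525878906]] block mean mm [ 45.7 -15.4] block z 0.0435
```

```bash
python3 -m handwheel '[{"dx":-0.5,"dy":0.03,"dz":0,"ax":0,"ay":0,"az":0},{"dx":-1.0,"dy":0.05,"dz":0,"ax":0,"ay":0,"az":0},{"dx":0,"dy":0,"dz":4.0,"ax":0,"ay":0,"az":0},{"dx":0,"dy":0,"dz":5.0,"ax":0,"ay":0,"az":0},{"dx":2.05,"dy":-3.3,"dz":0,"ax":0,"ay":0,"az":0.004},{"dx":2.05,"dy":-3.3,"dz":0,"ax":0,"ay":0,"az":0},{"dx":2.05,"dy":-3.3,"dz":0,"ax":0,"ay":0,"az":0},{"dx":2.05,"dy":-3.2,"dz":0,"ax":0,"ay":0,"az":0},{"dx":0,"dy":0,"dz":0,"ax":0,"ay":0,"az":0},{"dx":0,"dy":0,"dz":0,"ax":0,"ay":0,"az":0}]'
python3 - <<'E'
from h import *
P,p=wrist("w3"); fit(P,p,(np.array([0.54737698, 0.05647067]),-0.0558725))
E
python3 -m handwheel '[{"dx":0,"dy":0,"dz":0,"ax":0,"ay":0,"az":0},{"dx":0,"dy":0,"dz":-2.0,"ax":0,"ay":0,"az":0},{"dx":0,"dy":0,"dz":-2.0,"ax":0,"ay":0,"az":0},{"dx":0,"dy":0,"dz":-2.0,"ax":0,"ay":0,"az":0},{"dx":0,"dy":0,"dz":-1.5,"ax":0,"ay":0,"az":0},{"dx":0,"dy":0,"dz":-1.0,"ax":0,"ay":0,"az":0},{"dx":0,"dy":0,"dz":-0.5,"ax":0,"ay":0,"az":0},{"dx":0,"dy":0,"dz":-0.3,"ax":0,"ay":0,"az":0},{"dx":0,"dy":0,"dz":0,"ax":0,"ay":0,"az":0},{"dx":0,"dy":0,"dz":0,"ax":0,"ay":0,"az":0}]' 5
```

```text
t: 6.5
tool_pos: [0.5643, -0.0622, 0.1061]
tool_rot: [-3.141, -0.0, 1.515]
force: [-0.0, 0.3, -1.0]
finger_gap: -0.0
finger_force: 0.0
rect mm [ 24.  -22.5] [131.1 120.7] 89.9 tilt y deg 2.78 x 0.07
corners [[-36.400001525878906, -87.9000015258789], [84.30000305175781, -88.0999984741211], [84.5, 43.0], [-36.20000076293945, 43.20000076293945]] block mean mm [ 24.5 -48.2] block z 0.0444
t: 7.8
tool_pos: [0.5652, -0.0627, 0.0136]
tool_rot: [3.141, 0.0, 1.515]
force: [-0.6, -0.2, 0.6]
finger_gap: 0.582
finger_force: 0.0
```

```bash
python3 -m handwheel '[{"dx":0.03,"dy":0.6,"dz":0,"ax":0,"ay":0,"az":0},{"dx":0.03,"dy":0.6,"dz":0,"ax":0,"ay":0,"az":0},{"dx":0.03,"dy":0.5,"dz":0,"ax":0,"ay":0,"az":0},{"dx":0.015,"dy":0.25,"dz":0,"ax":0,"ay":0,"az":0},{"dx":0.015,"dy":0.25,"dz":0,"ax":0,"ay":0,"az":0},{"dx":0.015,"dy":0.25,"dz":0,"ax":0,"ay":0,"az":0},{"dx":0.015,"dy":0.25,"dz":0,"ax":0,"ay":0,"az":0},{"dx":0.015,"dy":0.25,"dz":0,"ax":0,"ay":0,"az":0},{"dx":0.015,"dy":0.25,"dz":0,"ax":0,"ay":0,"az":0},{"dx":0.015,"dy":0.25,"dz":0,"ax":0,"ay":0,"az":0}]'
python3 -m handwheel '[{"dx":0.01,"dy":0.2,"dz":0,"ax":0,"ay":0,"az":0},{"dx":0.01,"dy":0.2,"dz":0,"ax":0,"ay":0,"az":0},{"dx":0.01,"dy":0.2,"dz":0,"ax":0,"ay":0,"az":0},{"dx":0.01,"dy":0.2,"dz":0,"ax":0,"ay":0,"az":0},{"dx":0.01,"dy":0.2,"dz":0,"ax":0,"ay":0,"az":0},{"dx":0.01,"dy":0.1,"dz":0,"ax":0,"ay":0,"az":0},{"dx":0.01,"dy":0.1,"dz":0,"ax":0,"ay":0,"az":0},{"dx":0.01,"dy":0.1,"dz":0,"ax":0,"ay":0,"az":0},{"dx":0,"dy":0,"dz":0,"ax":0,"ay":0,"az":0},{"dx":0,"dy":0,"dz":0,"ax":0,"ay":0,"az":0}]'
python3 - <<'E'
from h import *
P,p=wrist("w4"); fit(P,p,(np.array([0.54737698, 0.05647067]),-0.0558725))
E
```

```text
t: 9.05
tool_pos: [0.567, -0.028, 0.0133]
tool_rot: [-3.142, -0.0, 1.515]
force: [-0.3, -2.7, 0.7]
finger_gap: 0.584
finger_force: 1.4
t: 10.3
tool_pos: [0.5678, -0.015, 0.0132]
tool_rot: [-3.141, -0.0, 1.515]
force: [-1.3, -1.8, 0.2]
finger_gap: 0.586
finger_force: 0.6
rect mm [ 24.3 -12.8] [137.1 120.6] 89.77 tilt y deg 3.39 x 0.11
corners [[-36.29999923706055, -81.0999984741211], [84.30000305175781, -81.5999984741211], [84.9000015258789, 55.5], [-35.70000076293945, 56.0]] block mean mm [ 23.7 -19.1] block z 0.0451
```

```bash
python3 -m handwheel '[{"dx":0.006,"dy":0.1,"dz":0,"ax":0,"ay":0,"az":0},{"dx":0.006,"dy":0.1,"dz":0,"ax":0,"ay":0,"az":0},{"dx":0.006,"dy":0.1,"dz":0,"ax":0,"ay":0,"az":0},{"dx":0.006,"dy":0.1,"dz":0,"ax":0,"ay":0,"az":0},{"dx":0.006,"dy":0.1,"dz":0,"ax":0,"ay":0,"az":0},{"dx":0.006,"dy":0.1,"dz":0,"ax":0,"ay":0,"az":0},{"dx":0.006,"dy":0.1,"dz":0,"ax":0,"ay":0,"az":0},{"dx":0.006,"dy":0.1,"dz":0,"ax":0,"ay":0,"az":0},{"dx":0.006,"dy":0.1,"dz":0,"ax":0,"ay":0,"az":0},{"dx":0.006,"dy":0.1,"dz":0,"ax":0,"ay":0,"az":0}]'
python3 - <<'E'
from h import *
P,p=wrist("w5"); fit(P,p,(np.array([0.54737698, 0.05647067]),-0.0558725))
E
```

```text
t: 11.6
tool_pos: [0.5683, -0.0049, 0.0132]
tool_rot: [-3.141, -0.0, 1.515]
force: [0.2, 0.0, -0.5]
finger_gap: 0.586
finger_force: 0.0
rect mm [24.4 10.9] [115.  120.5] 89.73 tilt y deg -1.83 x 1.07
corners [[-36.099998474121094, -46.29999923706055], [84.30000305175781, -46.900001525878906], [84.9000015258789, 68.0999984741211], [-35.599998474121094, 68.69999694824219]] block mean mm [24.7 -4.7] block z 0.0423
```

View pics/w5.png

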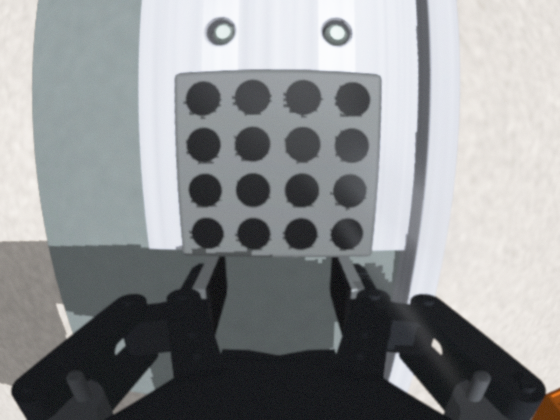

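The view shows both pin tips inside the holes at (221,32) and (337,32). The block top is at 42.3 mm (nominal flat is 42) and the force is zero, so the carrier seems to have dropped. I'll back off and check that it lies flat.

```bash
python3 -m handwheel '[{"dx":-0.06,"dy":-1.0,"dz":0,"ax":0,"ay":0,"az":0},{"dx":-0.12,"dy":-2.0,"dz":0,"ax":0,"ay":0,"az":0},{"dx":-0.12,"dy":-2.0,"dz":1.0,"ax":0,"ay":0,"az":0},{"dx":0,"dy":0,"dz":4.5,"ax":0,"ay":0,"az":0},{"dx":0,"dy":0,"dz":5.5,"ax":0,"ay":0,"az":0},{"dx":0,"dy":0,"dz":5.5,"ax":0,"ay":0,"az":0},{"dx":0,"dy":0,"dz":5.5,"ax":0,"ay":0,"az":0},{"dx":0,"dy":0,"dz":3.0,"ax":0,"ay":0,"az":0},{"dx":0,"dy":0,"dz":0,"ax":0,"ay":0,"az":0},{"dx":0,"dy":0,"dz":0,"ax":0,"ay":0,"az":0}]'
python3 - <<'E'
from h import *
P,p=wrist("w6"); D=(np.array([0.54737698, 0.05647067]),-0.0558725); fit(P,p); fit(P,p,D)
o,a=D; c,s=np.cos(a),np.sin(a); q=(P[...,:2]-o)@np.array([[c,-s],[s,c]])*1000
for y in (-40,15,35,60,80,100): 
    m=(abs(q[...,0]-24)<12)&(abs(q[...,1]-y)<2); print(y,np.median(P[m][:,2]).round(4) if m.any() else None)
E
```

```text
t: 12.9
tool_pos: [0.565, -0.056, 0.2628]
tool_rot: [-3.141, -0.0, 1.514]
force: [-0.2, -1.1, -0.5]
finger_gap: 0.585
finger_force: 0.0
deck (array([0.54858396, 0.05611316]), np.float64(-0.06223105006051547)) fence z 0.0321 slab z 0.0121 edge spread 0.002856690291660302 near edge x -0.10859942205414332
rect mm [23.6 29.4] [150.4 120. ] 89.94 tilt y deg -0.12 x 0.11
corners [[-36.5, -45.79999923706055], [83.5, -45.900001525878906], [83.5999984741211, 104.5], [-36.29999923706055, 104.69999694824219]] block mean mm [23.8 -6.8] block z 0.0423
rect mm [24.9 28.8] [150.5 119.7] 89.78 tilt y deg -0.12 x 0.11
corners [[-35.29999923706055, -46.20000076293945], [84.4000015258789, -46.70000076293945], [85.0, 103.9000015258789], [-34.70000076293945, 104.30000305175781]] block mean mm [25.  -7.2] block z 0.0423
-40 0.4056
15 0.0425
35 0.0221
60 0.022
80 0.022
100 0.0221
```

View pics/w6.png

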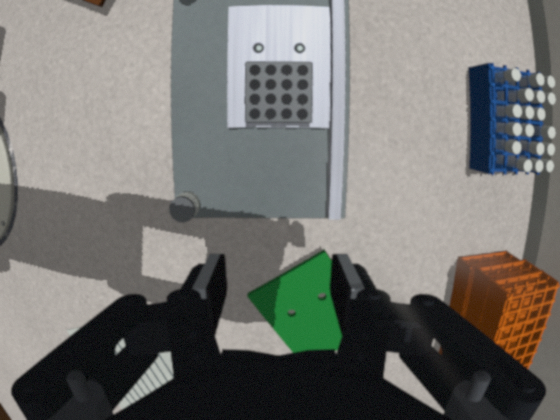

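The carrier, at (279,67), lies flat: the plate top reads 22.0–22.1 mm along its +y half. It is square to the fence within 1 mm of the seat, the pot at (185,206) is untouched, and the gripper is clear.

```bash
python3 -c "
from bench import arm
print(arm.hand_in())"
```

```text
the job is handed in; nothing more can be done
None
```

The carrier was pushed along the fence until both holes dropped over the pins; it measured flat on the deck, the gripper is clear, and the job is handed in (no verdict was shown).

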